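Clamp the re-soled sanding block in the gluing press

ROBOT

A 6-joint arm with a two-finger parallel gripper is mounted at the origin on a cart in front of the work surface, level with it; the furniture and walls round the work are solid. World frame = base frame: x ahead of the robot, y to its left, z up, the work surface at z = 0. Lengths are in m, angles in rad, forces in N, time in s.
With the tool pointing down it reaches from about 0.275 to 0.775 m from the base axis. Payload 14.6 kg.
Tool frame: the origin (TCP) lies midway between the tips of the shut fingers; the grasp point (between the pads) lies 19 mm behind it (bot.tcp_to_grasp is the distance from the TCP to the grasp point, in m); z points along the fingers, y is the direction in which the jaws open and shut (so a half turn about z gives the same grasp; the last joint's range is limited). The gripper opens to 85 mm and grips with 20 to 120 N. Pads are 22 mm wide; open, the fingers measure 114 mm over their backs; the gripper's body (76 mm by 85 mm) begins 54 mm behind the grasp point. The pads swing forward as they close: fully open they stand 13 mm farther back than shut.
Start: joints at [-1.328, 0.263, -0.048, 1.259, 0, 1.415], TCP at [0.203, -0.484, 0.194] pointing down, gripper open.
Joint ranges: [-2.65, 2.65], [-0.89, 1.7], [-1.18, 1.37], [-2.13, 2.11], [-1.35, 1.29], [-3.14, 3.14]. Speed limits (rad/s): [1.89, 1.89, 2.57, 2.79, 3.14, 3.14].

INTERFACE

Orientations are given as a 3x3 rotation matrix whose columns are the frame's x, y, z axes.
In Python, from workcell import bot gives the robot as it stands. The module is installed in compiled form; this text tells all that it offers.
- The arm moves only by the tool arm_command, never from a script. Its argument "deltas" is a list of rows, each a list of 4 numbers: the shift along the tool's x, y, z in cm, then the turn about the tool's z in rad. A call has 1 to 12 rows; each row shifts and turns the commanded pose from where the row before left it, along the tool's axes as they then stand; what a row does not reach is not made up. A row lasts 1/10 s, in which the tool goes at most 50 mm and 8.59 degrees, less where a joint would pass 70% of its speed; a pose out of reach is approached as far as the arm can. A call is refused whole if a number of a shift passes 5 or a number of a turn 0.15, either way. A call with a gripper value outside its range is refused whole. "grip" is the opening, from 0 (shut) to 1 (fully open), set as the call begins (left out, the last holds). The fingers move at their own pace and stop on an object; "squeeze" is the grip in N (left out, the last holds). Time passes only in rows, so rows that do not move let the fingers close. It gives the time, the measured TCP pose, the force and the opening at its end, in the units of the state.
- bot.read_state(): the state, without advancing time (a new reading comes with each control period).
- bot.camera(name): name is "side" or "top" or "wrist"; returns a dict with "frame" (384x512x3 uint8, red, green, blue), "mtx" (3x3 intrinsics, pixels), "R" (3x3) and "t" (3): a world point X has camera coordinates R X + t. Camera axes: x right, y down, z forward; pixel columns grow to the right and rows downward; lengths in m; the calibration is good to about 2 mm. A picture is of the moment at which its call begins. There is no depth.
- bot.finish_job(): hands the job in, once; it reports no verdict.
Trained networks look in a picture, given as the dict that the camera call returned (one of the last four; its "shot" number tells which), for a name from the list of things; names that differ only in an ending like _2 or _b are one class to them, and where a whole thing is asked for, a point or a joint stands for the part that bears it (a point fixed in the world has none). Each returns a list of dicts, best first, with "confidence" (0 to 1); they miss things now and then, are a little off and sometimes report something else, mostly with a low value. They report only what shows in the picture. A call takes as long as a camera call. They do not tell look-alikes from the thing itself.
- bot.find_in(query, picture): "box" ([left, top, right, bottom] as shares, 0 to 1, of the picture: columns of its width, rows of its height, round what is visible of it).
The state is a dict: "t": time; "q": joint angles; "qvel": joint speeds; "tau": joint torques, N m; "tool_pos": TCP position; "ee_rot": TCP orientation; "force": force on the tool from outside, world axes, zero at the start; "ft_torque": the same for the moment, N m; "opening": finger opening in m.
Only numpy, scipy, OpenCV 4.12 (cv2) and the standard library are available. Lean on these libraries where they do the work, as an engineer would, in place of code of your own. Each camera call takes 0.05 s, during which the arm holds its last target. There are 200 camera calls.

TASK

The sanding block has just had a new sole cemented on; clamp it in the sloping gluing press so that it can set. Slide the red lock bolt back to free the blue clamp arm, swing the arm fully open, gently lay the block sole down in the nest on the sloping bed, swing the arm fully back over it so that its sprung plunger presses on the block, and slide the red bolt fully home again. Leave the bottles, the tape roll and the side cutters where they are.

Things in the scene. Friction and masses are not known exactly. Their poses are not given: they have to be found in the camera images.
- bed: aluminium bed of the grey gluing press, fixed to the table, sloping 25 degrees up away from the robot. Origin: nest centre, on the bed surface, 75 mm above the table. Axes: x up the slope, y to the left along the press, z square to the bed (up and towards the robot). Plate: x -68 to +68 mm, y -190 to +120 mm. Arm's pivot post (16 mm radius) at y = +85 mm; bolt guide at y = -110 to -180 mm.
- nest (a point): nest centre on the bed surface (the bed's origin). The nest is a bay 65 mm along bed x by 105 mm along bed y, 2.5 mm clear all round the block, between black guides 16 mm high, 6 mm thick, that lean outward 25 degrees as a lead-in: a 50 mm cheek across each end, a 22 mm piece at both ends of each long side. The middle 65 mm of both long sides is open for the fingers: 35 mm of bare bed.
- clamp_arm (a joint): angle of the blue clamp arm about its post at bed (0, +85) mm, axis square to the bed. 0 = closed at its stop, lying along bed -y across the nest; grows as it swings up the slope, away from the robot, to its stop at 1.57 rad, pointing up the slope. It stays where it is left (friction 0.12 N m). With the bolt home it turns only about 0.02 rad. Bar 26 mm wide, 12 mm thick.
- clamp_knob (a point): middle of the black round grip knob on the clamp arm, 125 mm from the pivot axis. The knob is 24 mm in diameter and 42 mm high, its axis square to the bed, from 58 to 100 mm above the bed surface (this point: 79 mm). It may be gripped; it slips round in the grip as the arm swings.
- clamp_hinge (a point): on the arm's pivot axis, 40 mm above the bed surface (the underside of the arm).
- lock_bolt (a joint): position in m of the steel lock bolt with the red tab. 0 = fully home, its nose in the 18 mm slot of the fork at the arm's tip, arm locked; grows as it slides along bed -y (to the right) to its stop at 0.032; the arm is free beyond about 0.02. It stays where it is left (friction 2.5 N). Starts within 5 mm of home. It enters the fork only if the arm is within about 0.02 rad of closed.
- bolt_tab (a point): middle of the red tab of the lock bolt, 77 mm above the bed surface, at bed y = -125 mm when home. The tab is 12 mm thick along bed y, 30 mm wide along bed x, and stands from 51 to 97 mm above the bed. The grey guide below it is 40 mm wide and 50 mm high.
- plunger (a joint): compression in m (0 to 0.008) of the sprung plunger under the arm, 85 mm from the pivot, over the nest's centre when the arm is closed. A black rubber ball nose of 14 mm radius, lowest point 25 mm above the bed when free; the 28 mm high block pushes it in about 3 mm (4 N). Closing the arm lifts it over the block's edge: a few newtons more at the knob.
- block: cork sanding block with a dark red sole, 60 mm along its x, 100 mm along its y, 28 mm high, about 80 g; origin at the centre of its underside (the sole), z up out of its top. At the start it lies sole down on the table to the right of the press. In the nest its long side lies along the bed's y, either way round.
- glue_bottle: bystander: white solvent cement bottle with a red nozzle, 45 mm in diameter, 138 mm high, standing behind the press; origin under its centre.
- cyano_bottle: bystander: small white glue bottle with a blue label and cap, 27 mm in diameter, 69 mm high, behind the press; origin under its centre.
- tape_roll: bystander: roll of pale masking tape lying flat, 96 mm in diameter, 24 mm high, to the left of the press; origin under its centre.
- side_cutters: bystander: red-handled side cutters lying flat, 52 x 130 x 12 mm, to the right of the block; origin under their centre.
Things that resemble listed ones, but are neither listed nor needed, are in the scene too. Of the things shaped like the block, the cork one is meant.

How it is judged:
On the way, in this order (a step that is already met when the one before it is completed fails the run):
1. the lock bolt is drawn back clear of the arm, the arm still closed (value of joint lock_bolt above 0.02 m and value of joint clamp_arm below 0.1 rad), for 0.2 s.
2. the clamp arm is swung open, clear of the nest (value of joint clamp_arm above 1.35 rad), for 0.2 s.
3. the block lies in the nest, let go, the arm still open (value of joint clamp_arm above 1.2 rad and z of block in the frame of bed between -0.003 and 0.004 m and distance between block and bed below 0.008 m and angle between the y axis of block and the y axis of bed, either way round below 0.1 rad and angle between the z axis of block and the z axis of bed, either way round below 0.08 rad and contact force between the fingers and block below 0.1 N), for 0.2 s.
4. the arm is closed over the block and the plunger presses on it (value of joint clamp_arm below 0.03 rad and value of joint plunger above 0.0015 m), for 0.2 s.
At the end, for the whole second after the job is handed in: The block rests sole down in the nest (within 8 mm of its centre, square within 0.1 rad, flat on the bed within 0.08 rad), the arm is closed (under 0.03 rad) with its plunger pushed in over 1.5 mm by the block, the red bolt is home (within 8 mm), and all is at rest (all of step 4 and value of joint lock_bolt below 0.008 m and distance between block and bed below 0.008 m and angle between the y axis of block and the y axis of bed, either way round below 0.1 rad and angle between the z axis of block and the z axis of bed, either way round below 0.08 rad and angle between block's own z axis and vertical below 1 rad and linear speed of block below 0.02 m/s); the robot touches nothing.
It fails at once if the block is dropped or thrown (moves faster than 0.6 m/s out of the fingers) (linear speed of block above 0.6 m/s and contact force between the fingers and block below 0.05 N).
It fails at once if a bystander is moved more than 30 mm (distance of any of glue_bottle, cyano_bottle, tape_roll, side_cutters from where it was at the start of the episode above 0.03 m).
It also fails if it takes over 72 s, if anything falls off the work surface, if the arm or the gripper's body presses on something with over 40 N, if the wrist force passes 120 N, or if a joint passes its speed limit or range.

## Working session

There is one attempt and no reset: what is moved stays moved. The work goes in short steps, Python scripts to look and compute and a tool call to move; the robot and the scene stay as the last step left them, time stands still between calls to the robot, and variables do not carry over. Pictures are saved under pics/ and viewed, about 8 in all and at most 12, crops included, and the job is handed in when it is done.

Besides the shell and the picture viewer there is one more tool, called as a command line: name --pt "numbers of a row" for each row, then --argument value for the rest. arm_command: Moves the arm, as the interface text tells. Its arguments: {"type":"object","properties":{"deltas":{"type":"array","items":{"type":"array","items":{"type":"number"}}},"grip":{"type":"number"},"squeeze":{"type":"number"}},"required":["deltas"]}

```bash
mkdir -p pics
cat > h.py <<'E'
import numpy as np, cv2
from workcell import bot
def save(n,f): cv2.imwrite(f'pics/{n}.png',cv2.cvtColor(f,cv2.COLOR_RGB2BGR))
def find(p,q,k=3):
    out=[]
    for d in bot.find_in(q,p)[:k]:
        b=np.array(d['box'])*[512,384,512,384]; out.append((round(d['confidence'],2),b.round(1).tolist()))
    return out
def ray(p,u,v):
    c=-p['R'].T@p['t']; d=p['R'].T@np.linalg.solve(p['mtx'],[u,v,1]); return c,d
def onz(p,u,v,z):
    c,d=ray(p,u,v); return c+d*(z-c[2])/d[2]
def tri(obs):
    A=np.zeros((3,3));b=np.zeros(3)
    for p,u,v in obs:
        c,d=ray(p,u,v); d=d/np.linalg.norm(d); M=np.eye(3)-np.outer(d,d); A+=M;b+=M@c
    return np.linalg.solve(A,b)
def proj(p,X):
    x=p['mtx']@(p['R']@np.asarray(X)+p['t']); return x[:2]/x[2]
E
python3 - <<'E'
from h import *
ps={n:bot.camera(n) for n in ('side','top')}
save('a',np.vstack([ps['side']['frame'],ps['top']['frame']])[:, :] if 0 else cv2.resize(np.hstack([ps['side']['frame'],ps['top']['frame']]),(800,300),interpolation=cv2.INTER_AREA))
for n,p in ps.items():
    save(n,p['frame'])
    print(n,(-p['R'].T@p['t']).round(3),p['R'][2].round(2))
    for q in ['block','clamp_knob','bolt_tab','bed','clamp_hinge','side_cutters','tape_roll','glue_bottle','cyano_bottle']: print(q,find(p,q))
print(bot.read_state()['ee_rot'])
E
```

```text
side [0.131 0.874 0.88 ] [ 0.32 -0.74 -0.6 ]
block [(0.58, [282.3, 192.5, 308.1, 205.5]), (0.57, [293.3, 170.4, 315.0, 188.3])]
clamp_knob [(0.56, [228.0, 205.1, 270.1, 239.9])]
bolt_tab []
bed [(0.64, [213.5, 192.3, 292.7, 261.2])]
clamp_hinge [(0.97, [232.5, 202.9, 265.5, 237.9]), (0.28, [208.7, 180.6, 216.9, 209.6])]
side_cutters []
tape_roll [(0.73, [200.5, 301.8, 233.4, 337.7])]
glue_bottle [(0.64, [209.0, 178.5, 221.9, 210.0])]
cyano_bottle [(0.58, [190.4, 215.1, 198.2, 231.3])]
top [ 0.436 -0.104  1.818] [ 0.07  0.   -1.  ]
block [(0.87, [319.6, 230.2, 345.2, 247.7]), (0.8, [286.4, 227.2, 305.0, 257.1]), (0.67, [176.4, 199.4, 260.7, 251.9])]
clamp_knob [(0.65, [180.5, 218.0, 227.7, 242.4])]
bolt_tab [(0.45, [232.2, 230.2, 248.0, 243.3])]
bed [(0.6, [176.1, 201.6, 262.8, 248.7])]
clamp_hinge [(0.55, [181.9, 220.7, 223.9, 240.1])]
side_cutters [(0.66, [364.8, 242.4, 398.3, 259.3])]
tape_roll [(0.65, [112.3, 223.7, 140.0, 253.9])]
glue_bottle [(0.44, [236.5, 155.0, 251.6, 169.4])]
cyano_bottle []
[[ 9.21925178e-01  3.87367996e-01 -3.61383173e-05]
 [ 3.87367997e-01 -9.21925176e-01  6.56665301e-05]
 [-7.87971240e-06 -7.45384551e-05 -9.99999997e-01]]
```

View pics/top.png

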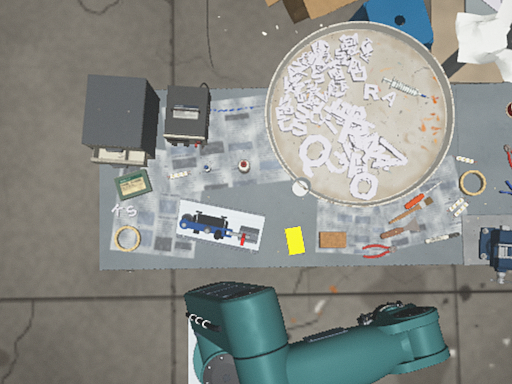

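View pics/side.png

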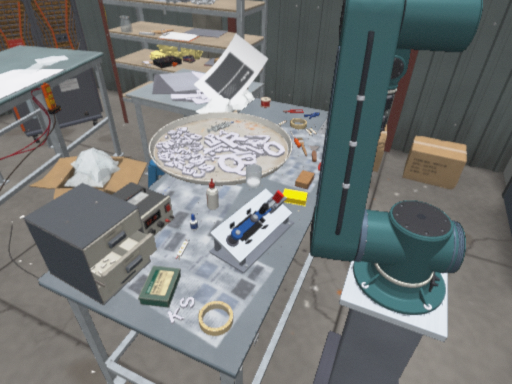

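Run:
```python
import cv2,numpy as np
t=cv2.imread('pics/top.png');s=cv2.imread('pics/side.png')
a=cv2.resize(t[192:264,170:355],None,fx=4.3,fy=4.3,interpolation=cv2.INTER_CUBIC)
b=cv2.resize(s[160:270,205:325],None,fx=2.6,fy=2.6,interpolation=cv2.INTER_CUBIC)
im=np.zeros((a.shape[0]+b.shape[0],800,3),np.uint8);im[:a.shape[0],:a.shape[1]]=a[:,:800];im[a.shape[0]:,:b.shape[1]]=b
cv2.imwrite('pics/c1.png',im);print(a.shape,b.shape)
```

```text
(310, 796, 3) (286, 312, 3)
```

View pics/c1.png

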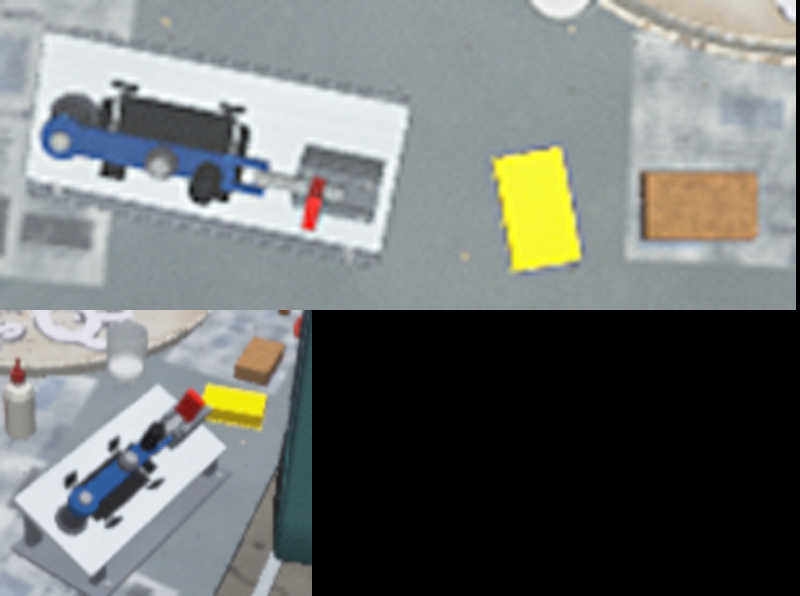

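```bash
cat >> h.py <<'E'
from scipy.optimize import least_squares
a25=np.radians(25)
def bedR(psi):
    h=np.array([np.cos(psi),np.sin(psi),0]);z=np.array([0,0,1.])
    x=h*np.cos(a25)+z*np.sin(a25); y=np.array([-np.sin(psi),np.cos(psi),0]); return np.c_[x,y,np.cross(x,y)]
E
python3 - <<'E'
from h import *
T=bot.camera('top');S=bot.camera('side')
tc=np.array([(45,35),(408,103),(382,255),(28,182)])/4.3+[170,192]
sc=(np.array([(15,497),(160,385),(225,445),(100,575)])-[0,310])/2.6+[205,160]
L=np.array([(.068,.12,0),(.068,-.19,0),(-.068,-.19,0),(-.068,.12,0)])
def W(v,L): return np.array([v[0],v[1],.075])+L@bedR(v[2]).T
f=lambda v:np.r_[[proj(T,X) for X in W(v,L)]-tc,[proj(S,X) for X in W(v,L)]-sc].ravel()
r=least_squares(f,[.45,.1,0]);print(r.x,np.abs(r.fun).round(1))
v=r.x;np.save('bed.npy',v)
for n,P in dict(knob=(0,-.04,.079),hinge=(0,.085,.04),tab=(0,-.125,.077),nest=(0,0,0)).items():
    X=W(v,np.array([P]))[0];print(n,X.round(4),(proj(T,X)-[170,192])*4.3,(proj(S,X)-[205,160])*2.6+[0,310])
bc=np.array([(643,170),(758,172),(757,240),(642,238)])/4.3+[170,192]
B=np.array([onz(T,*c,.028) for c in bc]);print(B.round(3),B.mean(0),[np.linalg.norm(B[i]-B[i-1]).round(3) for i in range(4)])
yc=np.array([(492,158),(560,147),(580,260),(513,271)])/4.3+[170,192]
print([onz(T,*c,.028).round(3) for c in yc])
print(find(bot.camera('wrist'),'block'))
for p in [(243,166),(207,167)]: print(onz(T,*p,.07))
print(onz(T,300,188,.08))
E
```

```text
[ 0.49564423  0.06284708 -0.20343364] [0.  0.8 0.5 1.1 0.  0.6 0.1 0.5 0.6 0.4 1.1 1.2 0.6 0.1 1.7 0. ]
knob [0.4549 0.0304 0.1466] [207.09310814 185.74965253] [153.98350624 435.5776519 ]
hinge [0.4963 0.1495 0.1113] [ 66.35807059 138.26552791] [ 83.80460805 504.49478555]
tab [ 0.4385 -0.053   0.1448] [310.43366781 204.4562808 ] [189.2278228  404.50155675]
nest [0.4956 0.0628 0.075 ] [175.12303102 138.87220664] [113.74308413 483.51522221]
[[ 0.464 -0.338  0.028]
 [ 0.461 -0.437  0.028]
 [ 0.402 -0.435  0.028]
 [ 0.406 -0.336  0.028]] [ 0.43325979 -0.38650723  0.028     ] [np.float64(0.059), np.float64(0.1), np.float64(0.059), np.float64(0.099)]
[array([ 0.477, -0.207,  0.028]), array([ 0.485, -0.267,  0.028]), array([ 0.387, -0.282,  0.028]), array([ 0.379, -0.224,  0.028])]
[]
[ 0.7083131  -0.05721039  0.07      ]
[0.70668834 0.07522787 0.07      ]
[ 0.62273094 -0.26395323  0.08      ]
```

```bash
cat >> h.py <<'E'
v=np.load('bed.npy')
def B2W(P,v=v): return np.array([v[0],v[1],.075])+bedR(v[2])@np.asarray(P,float)
def W2B(X,v=v): return bedR(v[2]).T@(np.asarray(X)-[v[0],v[1],.075])
def go(X,yaw):
    "print turn to reach tool-x yaw, then shift in cm in the turned tool axes"
    s=bot.read_state();R=s['ee_rot'];c=np.arctan2(R[1,0],R[0,0])
    t=(yaw-c+np.pi)%(2*np.pi)-np.pi
    d=np.asarray(X)-s['tool_pos'];cx,sx=np.cos(yaw),np.sin(yaw)
    print('t',round(s['t'],2),'turn',round(-t,3),'shift cm',(100*np.array([d[0]*cx+d[1]*sx,d[0]*sx-d[1]*cx,-d[2]])).round(2),'F',s['force'].round(1),'open',round(s['opening'],4),'q',s['q'].round(2))
E
python3 - <<'E'
from h import *
X=B2W((0,-.1275,.077));X[2]=.25
go(X,v[2])
E
```

```text
t 1.2 turn 0.601 shift cm [ 14.32 -46.71  -5.64] F [-0.8  0.   0.5] open 0.0855 q [-1.33  0.26 -0.05  1.26 -0.    1.42]
```

arm_command --pt "0 0 -1.4 0.15" --pt "0 0 -1.4 0.15" --pt "0 0 -1.4 0.15" --pt "0 0 -1.4 0.15" --pt "1.4 -4.5 0 0" --pt "1.4 -4.6 0 0" --pt "1.4 -4.6 0 0" --pt "1.4 -4.6 0 0" --pt "1.4 -4.6 0 0" --pt "1.4 -4.6 0 0" --pt "1.4 -4.6 0 0" --pt "1.4 -4.6 0 0" --grip 0.5

```text
t: 2.4
tool_pos: [0.3873, -0.1452, 0.2498]
ee_rot: [[0.98, -0.201, 0.001], [-0.201, -0.98, -0.0], [0.001, 0.0, -1.0]]
force: [0.7, -0.0, 0.1]
opening: 0.0424
```

Run:
```python
from h import *
X=B2W((0,-.1275,.077));X[2]=.25
go(X,v[2])
```

```text
t 2.4 turn 0.001 shift cm [ 3.15 -9.81 -0.02] F [ 0.7 -0.   0.1] open 0.0424 q [-0.56  0.06 -0.15  1.36  0.    2.79]
```

arm_command --pt "0 0 0 -0.15" --pt "0 0 0 -0.15" --pt "0 0 0 -0.15" --pt "0 0 0 -0.15" --pt "0 0 0 -0.15" --pt "0 0 0 -0.15" --pt "0 0 0 -0.15" --pt "0 0 0 -0.15" --pt "0 0 0 -0.15" --pt "0 0 0 -0.15" --pt "0 0 0 -0.15"

```text
t: 3.5
tool_pos: [0.3868, -0.147, 0.2496]
ee_rot: [[0.117, 0.993, 0.0], [0.993, -0.117, -0.0], [-0.0, 0.0, -1.0]]
force: [-0.5, 0.7, -0.5]
opening: 0.0427
```

arm_command --pt "0 0 0 -0.15" --pt "0 0 0 -0.15" --pt "0 0 0 -0.15" --pt "0 0 0 -0.15" --pt "0 0 0 -0.15" --pt "0 0 0 -0.15" --pt "0 0 0 -0.15" --pt "0 0 0 -0.15" --pt "0 0 0 -0.15" --pt "-1.5 4.9 0 -0.14" --pt "-1.5 4.9 0 0"

```text
t: 4.6
tool_pos: [0.4416, -0.0631, 0.2497]
ee_rot: [[-0.98, 0.201, 0.001], [0.201, 0.98, -0.0], [-0.001, -0.0, -1.0]]
force: [2.1, -1.3, 0.4]
opening: 0.0427
```

Run:
```python
from h import *
X=B2W((0,-.1275,.077));X[2]=.25
go(X,v[2]+np.pi)
p=bot.camera('wrist');save('w1',p['frame']);print(find(p,'bolt_tab'))
for n,P in dict(home=(0,-.125,.097),back=(0,-.13,.097)).items(): print(n,proj(p,B2W(P)))
print([proj(p,B2W((x,y,.097))).round(0) for x in(-.015,.015) for y in (-.119,-.131)])
```

```text
t 4.6 turn 0.001 shift cm [ 0.5   0.68 -0.03] F [ 2.1 -1.3  0.4] open 0.0427 q [-0.32  0.11 -0.09  1.37 -0.   -0.12]
[(0.79, [250.1, 160.2, 320.7, 198.4])]
home [270.95597001 169.58131603]
back [265.36183114 169.57363946]
[array([278., 153.]), array([264., 153.]), array([278., 186.]), array([264., 186.])]
```

View pics/w1.png

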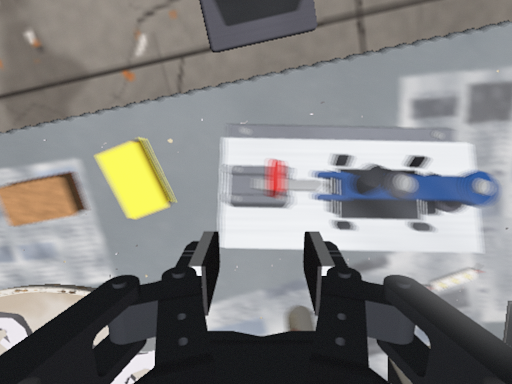

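arm_command --pt "0.5 0.6 0 0" --pt "0 0 0 0"

```text
t: 4.9
tool_pos: [0.4362, -0.056, 0.2497]
ee_rot: [[-0.979, 0.203, -0.0], [0.203, 0.979, 0.0], [0.0, -0.0, -1.0]]
force: [-0.8, -0.0, -0.1]
opening: 0.0427
```

Run:
```python
from h import *
X=B2W((0,-.1275,.077));X[2]=.25
go(X,v[2]+np.pi)
p=bot.camera('wrist');save('w2',p['frame']);print(find(p,'bolt_tab'))
hsv=cv2.cvtColor(p['frame'],cv2.COLOR_RGB2HSV)
m=((hsv[...,0]<8)|(hsv[...,0]>172))&(hsv[...,1]>150)&(hsv[...,2]>90); m[:,:200]=0;m[:,360:]=0
ys,xs=np.nonzero(m[100:260]);print('red',xs.min(),xs.max(),ys.min()+100,ys.max()+100)
print([proj(p,B2W((x,y,z))).round(0) for z in (.097,.052) for x in(-.015,.015) for y in (-.119,-.131)])
print('corners',[proj(p,B2W((x,y,0))).round(0) for x in(-.068,.068) for y in (.12,-.19)], 'knobtop',proj(p,B2W((0,-.04,.1))),'pivot',proj(p,B2W((0,.085,.06))))
cv2.imwrite('pics/w2c.png',cv2.resize(cv2.imread('pics/w2.png')[100:270,200:512],(780,425)))
```

```text
t 4.9 turn -0.0 shift cm [-0.16  0.09 -0.03] F [-0.8 -0.  -0.1] open 0.0427 q [-0.31  0.1  -0.1   1.37 -0.   -0.11]
[(0.78, [245.9, 163.7, 313.4, 204.2])]
red 257 269 166 201
[array([271., 161.]), array([258., 161.]), array([271., 193.]), array([258., 193.]), array([269., 172.]), array([258., 172.]), array([270., 200.]), array([258., 200.])]
corners [array([459., 140.]), array([211., 140.]), array([471., 250.]), array([208., 251.])] knobtop [359.79814927 176.19059814] pivot [469.5304113  184.46635423]
```

View pics/w2c.png

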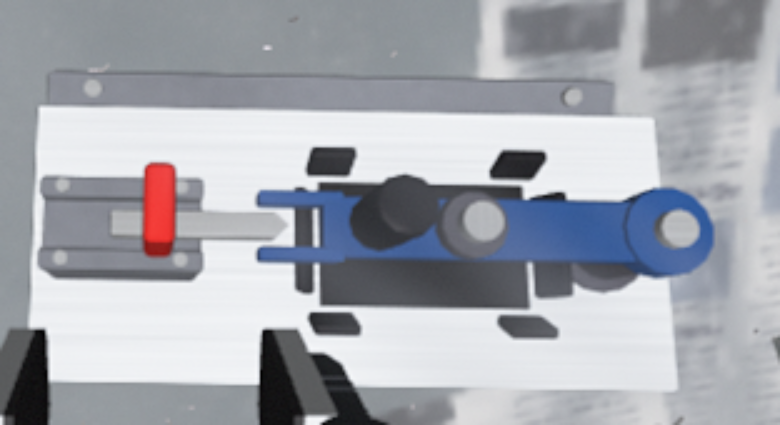

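```bash
python3 - <<'E'
from h import *
T=bot.camera('top');S=bot.camera('side');Wc=bot.camera('wrist')
tc=np.array([(45,35),(408,103),(382,255),(28,182)])/4.3+[170,192]
sc=(np.array([(15,497),(160,385),(225,445),(100,575)])-[0,310])/2.6+[205,160]
wc=np.array([(678,390),(30,380),(40,105),(655,118),(407,205),(682,228)])/2.5+[200,100]
L=np.array([(.068,.12,0),(.068,-.19,0),(-.068,-.19,0),(-.068,.12,0),(0,-.04,.1),(0,.085,.06)])
def W(v,L): return np.array([v[0],v[1],.075])+L@bedR(v[2]).T
ft=lambda v:(np.array([proj(T,X) for X in W(v,L[:4])])-tc).ravel()*3.6
fs=lambda v:(np.array([proj(S,X) for X in W(v,L[:4])])-sc).ravel()*3
fw=lambda v:(np.array([proj(Wc,X) for X in W(v,L)])-wc).ravel()*1.2
for n,f in dict(t=ft,s=fs,w=fw,all=lambda v:np.r_[ft(v)*.6,fs(v)*.6,fw(v)]).items():
    r=least_squares(f,[.49,.06,-.2]);print(n,r.x.round(4),np.sqrt((r.fun**2).mean()).round(2))
print(r.fun.round(1))
np.save('bed.npy',r.x)
E
python3 - <<'E'
from h import *
go(B2W((0,-.129,.077))-[0,0,.0165],v[2]+np.pi)
E
```

```text
t [ 0.4974  0.0632 -0.2061] 1.72
s [ 0.494   0.0629 -0.2017] 2.47
w [ 0.503   0.0642 -0.2227] 0.92
all [ 0.5011  0.0637 -0.2172] 2.22
[ 0.2 -2.5  0.6  0.8 -1.3 -3.1 -1.1 -3.1 -2.3 -0.5 -3.2 -2.3 -0.7  0.1
 -7.1 -0.8  0.8 -1.5 -2.2 -0.1 -2.1 -0.9 -1.  -3.4  0.6 -2.1 -1.3 -2.2]
t 5.15 turn 0.012 shift cm [-0.42  0.27 12.14] F [ 0.2  0.1 -1.1] open 0.0425 q [-0.31  0.1  -0.1   1.37 -0.   -0.11]
```

arm_command --pt "-0.4 0.3 2.5 0.01" --pt "0 0 3 0" --pt "0 0 3 0" --pt "0 0 2.5 0" --pt "0 0 1 0" --pt "0 0 0 0"

```text
t: 5.75
tool_pos: [0.441, -0.0542, 0.129]
ee_rot: [[-0.977, 0.213, -0.002], [0.213, 0.977, 0.0], [0.002, 0.0, -1.0]]
force: [-0.1, -0.2, 0.5]
opening: 0.0427
```

arm_command --pt "0 0 0 0" --pt "0 0 0 0" --pt "0 0 0 0" --pt "0 0 0 0" --pt "0 0 0 0" --pt "0 0 0 0" --grip 0 --squeeze 25

```text
t: 6.35
tool_pos: [0.4423, -0.0544, 0.1308]
ee_rot: [[-0.977, 0.212, 0.002], [0.212, 0.977, -0.001], [-0.002, -0.0, -1.0]]
force: [-1.8, -0.3, 9.2]
opening: -0.0
```

Run:
```python
from h import *
s=bot.read_state();print(W2B(s['tool_pos']).round(4));go(s['tool_pos'],v[2]+np.pi)
```

```text
[-0.0053 -0.128   0.0641]
t 6.35 turn 0.003 shift cm [ 0.  0. -0.] F [-1.8 -0.3  9.2] open -0.0 q [-0.31  0.16 -0.36  1.05 -0.   -0.09]
```

Run:
```python
from h import *
p=bot.camera('wrist');S=bot.camera('side');T=bot.camera('top')
a=cv2.resize(p['frame'][130:350,150:512],(724,440)); 
b=cv2.resize(S['frame'][160:270,205:325],None,fx=3,fy=3,interpolation=cv2.INTER_CUBIC)
c=cv2.resize(T['frame'][195:260,170:270],None,fx=4,fy=4,interpolation=cv2.INTER_CUBIC)
im=np.zeros((600,800,3),np.uint8);a=cv2.resize(a,(420,255));im[:255,:420]=a;im[:330,440:800]=b;im[300:560,:400]=c
save('d1',im)
```

```text
(no output)
```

View pics/d1.png

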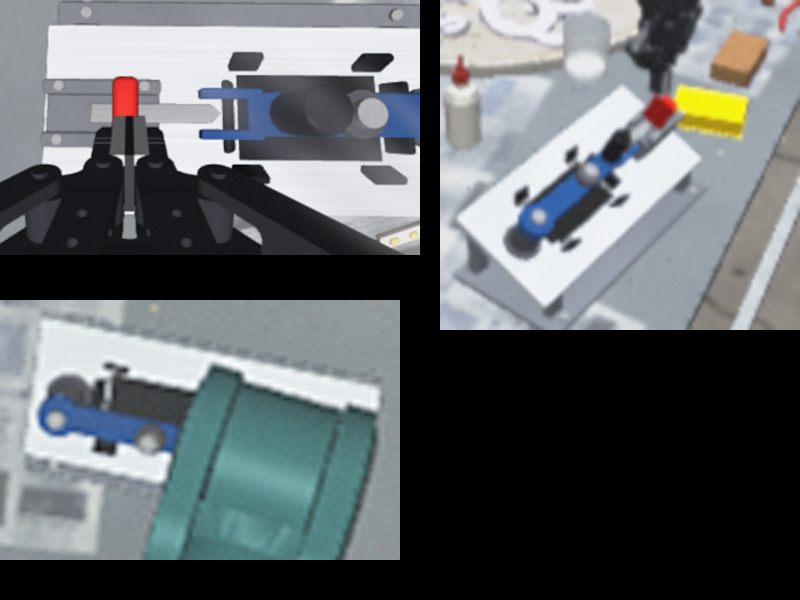

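Run:
```python
from h import *
p=bot.camera('wrist');S=bot.camera('side')
s=bot.read_state();t=s['tool_pos']
print('tcp w',proj(p,t).round(0),'side crop',((proj(S,t)-[205,160])*3+[440,0]).round(0))
for y in (-.119-.004,-.131-.004):
  for x in (-.015,.015):
    for z in (.097,.051): X=B2W((x,y,z));print((x,y,z),X.round(3),'w crop',((proj(p,X)-[150,130])*1.16).round(0),'s',((proj(S,X)-[205,160])*3+[440,0]).round(0))
print('tcp crop',(proj(p,t)-[150,130])*1.16)
for k in (0,.02,.04,.06):print(k,((proj(p,t+[0,0,k])-[150,130])*1.16).round(0),((proj(S,t+[0,0,k])-[205,160])*3+[440,0]).round(0))
print(find(p,'bolt_tab'))
save('wq',p['frame'])
```

```text
tcp w [261. 218.] side crop [655. 117.]
(-0.015, -0.123, 0.097) [ 0.421 -0.045  0.157] w crop [139.  76.] s [670. 109.]
(-0.015, -0.123, 0.051) [ 0.44  -0.049  0.115] w crop [137.  88.] s [654. 131.]
(0.015, -0.123, 0.097) [ 0.448 -0.05   0.169] w crop [139. 143.] s [651.  91.]
(0.015, -0.123, 0.051) [ 0.467 -0.055  0.128] w crop [137. 140.] s [636. 114.]
(-0.015, -0.135, 0.097) [ 0.419 -0.056  0.157] w crop [113.  76.] s [676. 104.]
(-0.015, -0.135, 0.051) [ 0.438 -0.061  0.115] w crop [116.  87.] s [660. 126.]
(0.015, -0.135, 0.097) [ 0.445 -0.062  0.169] w crop [112. 143.] s [657.  86.]
(0.015, -0.135, 0.051) [ 0.464 -0.066  0.128] w crop [116. 140.] s [641. 109.]
tcp crop [128.29585826 102.41219883]
0 [128. 102.] [655. 117.]
0.02 [128. 117.] [656. 103.]
0.04 [128. 135.] [657.  89.]
0.06 [128. 159.] [658.  75.]
[(0.97, [226.5, 197.7, 340.3, 237.1])]
```

```bash
python3 -c "
import cv2
cv2.imwrite('pics/wqc.png',cv2.resize(cv2.imread('pics/wq.png')[170:290,190:340],(750,600),interpolation=cv2.INTER_CUBIC))"
```

```text
(no output)
```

View pics/wqc.png

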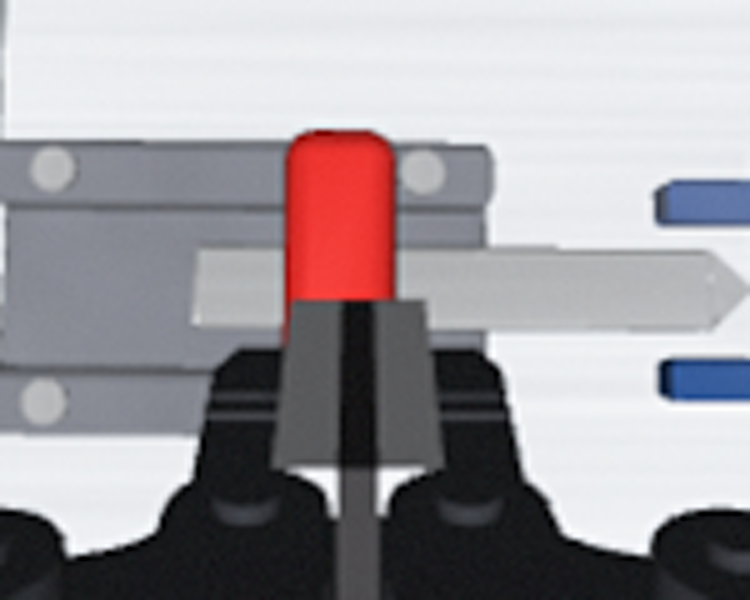

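Run:
```python
from h import *
p=bot.camera('wrist');s=bot.read_state();R=s['ee_rot'];t=s['tool_pos']
c=-p['R'].T@p['t'];print('cam in tool',(R.T@(c-t)).round(4),'fwd',(R.T@p['R'][2]).round(3), p['mtx'][0,0])
for x in (-.011,0,.011):
  for z in (0,-.019,-.04): print(x,z,[((proj(p,t+R@[x,y,z])-[190,170])*5).round(0).tolist() for y in (-.015,0,.015)])
print(s['force'],s['ft_torque'],s['tau'].round(1))
```

```text
cam in tool [ 6.840e-02 -1.000e-04 -1.805e-01] fwd [-0.273  0.002  0.962] 304.43502079755353
-0.011 0 [[236.0, 322.0], [353.0, 322.0], [470.0, 322.0]]
-0.011 -0.019 [[224.0, 388.0], [353.0, 388.0], [482.0, 388.0]]
-0.011 -0.04 [[207.0, 480.0], [353.0, 480.0], [499.0, 480.0]]
0 0 [[234.0, 242.0], [353.0, 242.0], [472.0, 242.0]]
0 -0.019 [[222.0, 301.0], [353.0, 301.0], [484.0, 301.0]]
0 -0.04 [[205.0, 382.0], [353.0, 382.0], [502.0, 382.0]]
0.011 0 [[232.0, 159.0], [353.0, 159.0], [474.0, 159.0]]
0.011 -0.019 [[220.0, 210.0], [353.0, 210.0], [487.0, 210.0]]
0.011 -0.04 [[202.0, 281.0], [353.0, 281.0], [505.0, 281.0]]
[-1.12785173 -0.32321854  9.60556733] [-0.15707481  0.27454223 -0.01684448] [  0.4 -47.3  33.7  -0.6   0.3  -0. ]
```

arm_command --pt "0 0 -0.2 0" --pt "0 0 0 0" --pt "0 0 0 0" --pt "0 0 0.7 0" --pt "0 0 0.7 0" --pt "0 0 0.6 0" --pt "0 0 0 0" --grip 0.5

```text
t: 7.4
tool_pos: [0.4409, -0.0538, 0.1105]
ee_rot: [[-0.977, 0.212, -0.002], [0.212, 0.977, 0.001], [0.002, 0.0, -1.0]]
force: [-0.3, 0.1, 0.1]
opening: 0.0426
```

Run:
```python
from h import *
p=bot.camera('wrist');S=bot.camera('side');s=bot.read_state()
print(s['tool_pos'],s['force'],W2B(s['tool_pos']))
im=np.zeros((600,800,3),np.uint8);im[:460,:440]=cv2.resize(p['frame'][150:380,150:370],(440,460));im[:360,440:]=cv2.resize(S['frame'][155:245,235:325],(360,360),interpolation=cv2.INTER_CUBIC)
save('e1',im)
```

```text
[ 0.44141117 -0.05398354  0.11135907] [-0.02197207 -0.85833862 -0.33558076] [-0.01443032 -0.12780509  0.04684677]
```

View pics/e1.png

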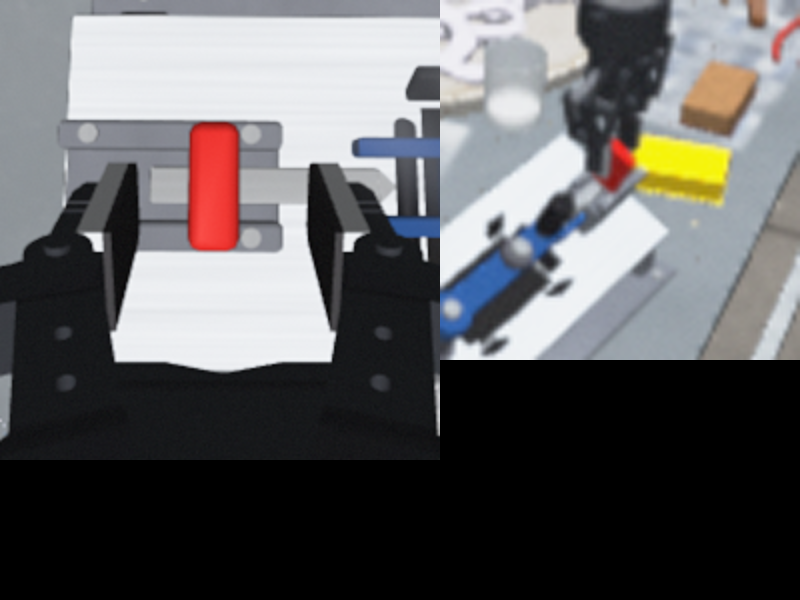

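arm_command --pt "0 0 0 0" --pt "0 0 0 0" --pt "0 0 0 0" --pt "0 0 0 0" --pt "0 0 0 0" --pt "0 0 0 0" --grip 0 --squeeze 25

```text
t: 8.1
tool_pos: [0.4417, -0.0542, 0.1118]
ee_rot: [[-0.977, 0.212, 0.0], [0.212, 0.977, -0.0], [-0.001, -0.0, -1.0]]
force: [-0.8, -2.0, 5.5]
opening: 0.0112
```

arm_command --pt "0 -0.4 0 0" --pt "0 -0.5 0 0" --pt "0 -0.5 0 0" --pt "0 -0.5 0 0" --pt "0 -0.5 0 0" --pt "0 -0.4 0 0" --pt "0 0 0 0" --pt "0 0 0 0"

```text
t: 8.9
tool_pos: [0.4355, -0.0818, 0.1118]
ee_rot: [[-0.977, 0.212, 0.0], [0.212, 0.977, -0.0], [-0.0, -0.0, -1.0]]
force: [-1.7, -0.8, 7.8]
opening: 0.0112
```

Run:
```python
from h import *
s=bot.read_state();print(s['t'],W2B(s['tool_pos']).round(4),s['force'].round(1),s['opening'])
p=bot.camera('wrist');hsv=cv2.cvtColor(p['frame'],cv2.COLOR_RGB2HSV);save('f1',p['frame'])
m=((hsv[...,0]<8)|(hsv[...,0]>172))&(hsv[...,1]>150)&(hsv[...,2]>90);m[:150]=0;m[300:]=0
ys,xs=np.nonzero(m);print(xs.min(),xs.max(),ys.min(),ys.max())
print(proj(p,B2W((-.015,-.125,.097))).round(),proj(p,B2W((-.015,-.157,.097))).round())
```

```text
8.9 [-0.014  -0.1562  0.0472] [-1.7 -0.8  7.8] 0.011237462107503107
4 273 204 271
[327. 209.] [259. 208.]
```

arm_command --pt "0 0 0 0" --pt "0 0 0 0" --pt "0 0 0 0" --pt "0 0 -3 0" --pt "0 0 -3 0" --pt "0 0 -2 0" --grip 0.55

```text
t: 9.55
tool_pos: [0.4358, -0.0815, 0.1932]
ee_rot: [[-0.977, 0.212, 0.001], [0.212, 0.977, -0.0], [-0.001, -0.0, -1.0]]
force: [0.8, -0.8, -1.3]
opening: 0.0474
```

Run:
```python
from h import *
X=B2W((0,-.04,.080))-[0,0,.0413]
go(X,v[2]+np.pi)
for th in np.radians([0,15,30,45,60,75,90]):
    Y=B2W((.125*np.sin(th),.085-.125*np.cos(th),.080))-[0,0,.0413]; d=Y-X
    c,s=np.cos(v[2]+np.pi),np.sin(v[2]+np.pi); print(np.degrees(th).round(),(100*np.array([d[0]*c+d[1]*s,d[0]*s-d[1]*c,-d[2]])).round(2),Y.round(3))
```

```text
t 9.55 turn 0.004 shift cm [ 0.14 11.58  8.7 ] F [ 0.8 -0.8 -1.3] open 0.0474 q [-0.37  0.12 -0.23  1.21  0.   -0.16]
0.0 [ 0.  0. -0.] [0.459 0.032 0.106]
15.0 [-2.93  0.43 -1.37] [0.489 0.03  0.12 ]
30.0 [-5.66  1.67 -2.64] [0.518 0.036 0.133]
45.0 [-8.01  3.66 -3.74] [0.546 0.05  0.144]
60.0 [-9.81  6.25 -4.57] [0.569 0.072 0.152]
75.0 [-10.94   9.26  -5.1 ] [0.586 0.099 0.157]
90.0 [-11.33  12.5   -5.28] [0.597 0.13  0.159]
```

arm_command --pt "0 3.6 0 0" --pt "0 4 0 0" --pt "0.1 4 0 0" --pt "0 0 2 0" --pt "0 0 2 0" --pt "0 0 2 0" --pt "0 0 2 0" --pt "0 0 0.7 0" --pt "0 0 0 0" --grip 0.42

```text
t: 10.45
tool_pos: [0.4587, 0.0322, 0.1041]
ee_rot: [[-0.977, 0.212, -0.002], [0.212, 0.977, 0.0], [0.002, -0.0, -1.0]]
force: [0.4, 0.7, 0.2]
opening: 0.0361
```

arm_command --pt "0 0 0 0" --pt "0 0 0 0" --pt "0 0 0 0" --pt "0 0 0 0" --pt "0 0 0 0" --grip 0 --squeeze 20

```text
t: 10.95
tool_pos: [0.4597, 0.0326, 0.1054]
ee_rot: [[-0.977, 0.212, 0.001], [0.212, 0.977, 0.001], [-0.001, 0.001, -1.0]]
force: [0.9, 5.8, -1.3]
opening: 0.0231
```

arm_command --pt "-0.99 0.05 -0.46 0" --pt "-0.98 0.14 -0.46 0" --pt "-0.96 0.24 -0.45 0" --pt "-0.94 0.33 -0.43 0" --pt "-0.91 0.41 -0.42 0" --pt "-0.88 0.5 -0.42 0" --pt "-0.84 0.58 -0.38 0" --pt "-0.78 0.67 -0.37 0" --pt "-0.73 0.74 -0.35 0" --pt "-0.67 0.8 -0.31 0" --pt "-0.6 0.87 -0.28 0" --pt "-0.53 0.92 -0.24 0"

```text
t: 12.15
tool_pos: [0.5734, 0.0688, 0.1537]
ee_rot: [[-0.977, 0.214, 0.01], [0.214, 0.977, -0.008], [-0.012, -0.005, -1.0]]
force: [14.5, -22.2, 12.0]
opening: 0.0223
```

arm_command --pt "-0.46 0.97 -0.21 0" --pt "-0.38 1.0 -0.18 0" --pt "-0.29 1.04 -0.14 0" --pt "-0.21 1.06 -0.1 0" --pt "-0.12 1.08 -0.06 0" --pt "-0.03 0.6 -0.01 0" --pt "0 0 0 0" --pt "0 0 0 0" --pt "0 0 0 0"

```text
t: 13.05
tool_pos: [0.5973, 0.1247, 0.159]
ee_rot: [[-0.977, 0.212, 0.005], [0.212, 0.977, -0.002], [-0.005, -0.001, -1.0]]
force: [8.3, -4.4, 4.0]
opening: 0.0221
```

Run:
```python
from h import *
s=bot.read_state();k=W2B(s['tool_pos']+[0,0,.0413]);print(s['t'],k.round(4),'angle',np.arctan2(k[0],.085-k[1]),np.hypot(k[0],k[1]-.085),s['force'].round(1),s['opening'],s['q'].round(2))
save('w3',bot.camera('wrist')['frame'])
```

```text
13.05 [0.1262 0.0803 0.0794] angle 1.5332407583265422 0.12632926859504187 [ 8.3 -4.4  4. ] 0.02213883435401223 [ 0.07  0.42  0.09  1.24 -0.    0.29]
```

arm_command --pt "0 0 0 0" --pt "0 0 0 0" --pt "0 0 -2 0" --pt "0 0 -3 0" --pt "0 0 -3 0" --grip 0.5

```text
t: 13.6
tool_pos: [0.5946, 0.1255, 0.2384]
ee_rot: [[-0.977, 0.212, -0.001], [0.212, 0.977, -0.0], [0.001, -0.0, -1.0]]
force: [0.8, 0.0, 0.4]
opening: 0.0428
```

arm_command --pt "0 0 0 0.14" --pt "0 0 0 0.14" --pt "0 0 0 0.14" --pt "0 0 0 0.14" --pt "0 0 0 0.14" --pt "0 0 0 0.14" --pt "0 0 0 0.14" --pt "0 0 0 0.14" --pt "0 0 0 0.14" --pt "0 0 0 0.12" --grip 1

```text
t: 14.6
tool_pos: [0.595, 0.1255, 0.2375]
ee_rot: [[0.029, 1.0, -0.0], [1.0, -0.029, 0.0], [0.0, -0.0, -1.0]]
force: [1.0, -0.1, 0.1]
opening: 0.0852
```

Run:
```python
from h import *
go([.4333,-.36,.16],1.546)
p=bot.camera('wrist');save('w4',p['frame']);print(find(p,'clamp_knob'),proj(p,B2W((.125,.085,.09))),proj(p,B2W((0,-.04,.09))))
T=bot.camera('top');print(find(T,'clamp_knob'))
```

```text
t 14.6 turn -0.004 shift cm [-48.94 -14.96   7.75] F [ 1.  -0.1  0.1] open 0.0852 q [0.07 0.41 0.29 1.45 0.   1.67]
[(0.84, [146.7, 131.9, 336.0, 233.3])] [256.66127893 199.20483359] [119.49532332 282.7630047 ]
[(0.48, [188.6, 178.6, 201.3, 226.2])]
```

arm_command --pt "-4.1 -1.25 0 0" --pt "-4.1 -1.25 0 0" --pt "-4.1 -1.25 0 0" --pt "-4.1 -1.25 0 0" --pt "-4.1 -1.25 0 0" --pt "-4.1 -1.25 0 0" --pt "-4.1 -1.25 0 0" --pt "-4.1 -1.25 0 0" --pt "-4.1 -1.25 1 0" --pt "-4.1 -1.25 2 0" --pt "-4 -1.25 2 0" --pt "-3.9 -1.25 2 0"

```text
t: 16.0
tool_pos: [0.4331, -0.3616, 0.1668]
ee_rot: [[0.02, 1.0, 0.0], [1.0, -0.02, -0.0], [-0.0, 0.0, -1.0]]
force: [0.2, -0.6, 0.2]
opening: 0.0852
```

arm_command --pt "0 0 0.7 0" --pt "0 0 0 0"

```text
t: 16.2
tool_pos: [0.4331, -0.36, 0.1593]
ee_rot: [[0.022, 1.0, -0.001], [1.0, -0.022, 0.002], [0.002, -0.001, -1.0]]
force: [0.8, 0.3, 0.7]
opening: 0.0856
```

Run:
```python
from h import *
go([.4333,-.3865,.06],1.546)
p=bot.camera('wrist');save('w5',p['frame']);print(find(p,'block'))
hsv=cv2.cvtColor(p['frame'],cv2.COLOR_RGB2HSV)
m=((hsv[...,0]>7)&(hsv[...,0]<20)&(hsv[...,1]>110)&(hsv[...,2]>60)).astype(np.uint8)
m=cv2.morphologyEx(m,cv2.MORPH_OPEN,np.ones((3,3)))
cs=sorted(cv2.findContours(m,0,2)[0],key=cv2.contourArea)[-2:]
for c in cs: print(cv2.contourArea(c),cv2.approxPolyDP(c,4,True)[:,0].tolist())
print([proj(p,(x,y,.028)).round() .tolist() for x,y in [(.464,-.338),(.461,-.437),(.402,-.435),(.406,-.336)]])
```

```text
t 16.2 turn 0.003 shift cm [-2.65  0.08  9.93] F [0.8 0.3 0.7] open 0.0856 q [-0.84  0.34 -0.03  1.21  0.    0.75]
[(0.89, [235.2, 153.6, 294.0, 244.5]), (0.7, [201.5, 14.9, 311.9, 101.0])]
74.5 [[280, 328], [273, 326], [268, 334]]
4368.0 [[237, 154], [239, 239], [287, 240], [289, 155]]
[[290.0, 153.0], [287.0, 242.0], [234.0, 241.0], [233.0, 153.0]]
```

View pics/w5.png

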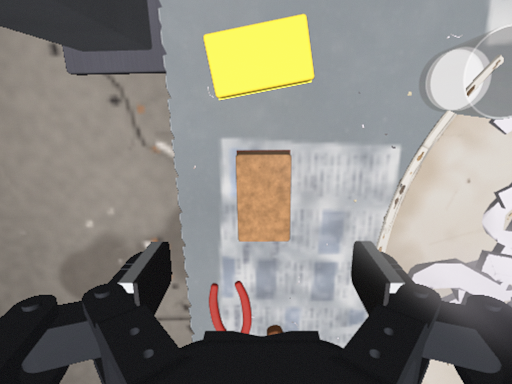

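Run:
```python
from h import *
p=bot.camera('wrist')
B=np.array([onz(p,*c,.028) for c in [(289.5,155),(288.5,241.5),(238,241.5),(237,155)]])
print(B.round(4),B.mean(0).round(4))
d=(B[0]+B[3]-B[1]-B[2]);print('yaw of block x',np.arctan2(-d[0],d[1]))
s=bot.read_state();print(s['tool_pos'])
go([B[:,0].mean(),B[:,1].mean(),-.032],1.546)
```

```text
[[ 0.465  -0.3394  0.028 ]
 [ 0.4644 -0.4368  0.028 ]
 [ 0.4078 -0.4357  0.028 ]
 [ 0.4107 -0.3383  0.028 ]] [ 0.437  -0.3875  0.028 ]
yaw of block x -0.01808366494197508
[ 0.43451888 -0.35925528  0.16115202]
t 16.35 turn 0.004 shift cm [-2.82  0.32 19.32] F [-0.4  0.4 -0.3] open 0.0852 q [-0.84  0.34 -0.02  1.21  0.    0.76]
```

arm_command --pt "-1.4 0.1 3 0" --pt "-1.4 0.1 3 0" --pt "0 0 3 0" --pt "0 0 3 0" --pt "0 0 3 0" --pt "0 0 1.5 0" --pt "0 0 0.7 0" --pt "0 0 0.5 0" --pt "0 0 0 0"

```text
t: 17.25
tool_pos: [0.4358, -0.3879, -0.0162]
ee_rot: [[0.022, 1.0, 0.0], [1.0, -0.022, -0.001], [-0.001, 0.0, -1.0]]
force: [-0.5, 0.4, 0.5]
opening: 0.0855
```

Run:
```python
from h import *
go([.436,-.3875,-.032],1.546)
p=bot.camera('wrist');S=bot.camera('side');save('w6',p['frame']);save('s6',S['frame'])
im=np.zeros((400,800,3),np.uint8);im[:384,:400]=cv2.resize(p['frame'][100:340,130:380],(400,384));im[:400,400:]=cv2.resize(S['frame'][140:220,260:340],(400,400),interpolation=cv2.INTER_CUBIC)
save('g1',im)
```

```text
t 17.25 turn 0.003 shift cm [0.04 0.02 1.58] F [-0.5  0.4  0.5] open 0.0855 q [-0.87  0.5  -0.28  0.79  0.    0.73]
```

View pics/g1.png

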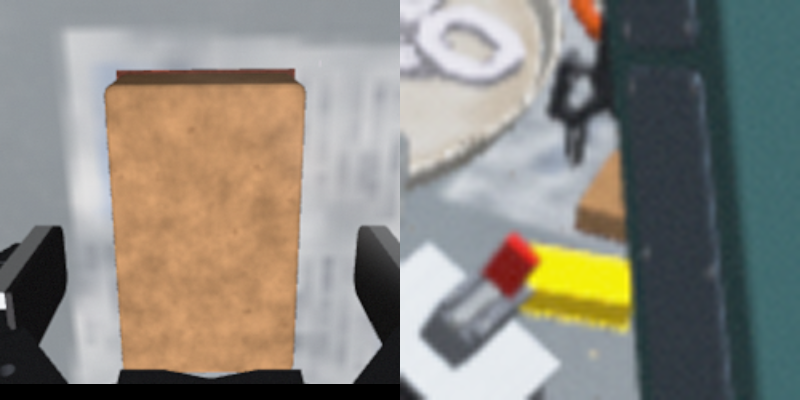

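arm_command --pt "0 0 0.5 0" --pt "0 0 0.5 0" --pt "0 0 0.5 0" --pt "0 0 0 0"

```text
t: 17.75
tool_pos: [0.4349, -0.3876, -0.0325]
ee_rot: [[0.023, 1.0, -0.001], [1.0, -0.023, 0.001], [0.001, -0.001, -1.0]]
force: [0.1, 0.0, -0.4]
opening: 0.0853
```

arm_command --pt "0 0 0 0" --pt "0 0 0 0" --pt "0 0 0 0" --pt "0 0 0 0" --pt "0 0 0 0" --pt "0 0 0 0" --grip 0 --squeeze 25

```text
t: 18.35
tool_pos: [0.4354, -0.3881, -0.0315]
ee_rot: [[0.023, 1.0, 0.0], [1.0, -0.023, -0.0], [-0.0, 0.0, -1.0]]
force: [0.0, 0.7, 5.7]
opening: 0.0571
```

arm_command --pt "0 0 -1 0" --pt "0 0 -2 0" --pt "0 0 -3 0" --pt "0 0 -4 0" --pt "0 0 -4 0" --pt "0 0 -4 0" --pt "0 0 -2 0" --pt "0 0 0 0"

```text
t: 19.15
tool_pos: [0.4361, -0.3889, 0.1717]
ee_rot: [[0.023, 1.0, 0.003], [1.0, -0.023, -0.004], [-0.004, 0.003, -1.0]]
force: [0.4, 0.6, -0.9]
opening: 0.0574
```

Run:
```python
from h import *
p=bot.camera('wrist');save('w7',p['frame']);s=bot.read_state();R=s['ee_rot'];t=s['tool_pos']
print(s['t'],t,s['force'].round(1),s['opening'])
hsv=cv2.cvtColor(p['frame'],cv2.COLOR_RGB2HSV)
m=((hsv[...,0]>7)&(hsv[...,0]<20)&(hsv[...,1]>110)&(hsv[...,2]>60)).astype(np.uint8)
m=cv2.morphologyEx(m,cv2.MORPH_OPEN,np.ones((3,3)))
c=max(cv2.findContours(m,0,2)[0],key=cv2.contourArea);print(cv2.approxPolyDP(c,3,True)[:,0].tolist())
# predicted: block top at z = t.z+.0315+.028
for dy,dz in [(0,.0595)]:
  print([proj(p,t+R@[x,y,-dz]).round(0).tolist() for x,y in [(.05,-.03),(.05,.03),(-.03,.03),(-.03,-.03)]])
go(B2W((0,0,0))+[0,0,.16],v[2]+np.pi/2)
```

```text
19.2 [ 0.43557852 -0.38835019  0.16952366] [-0.  -0.4 -1.5] 0.057657694025651
[[201, 152], [192, 161], [203, 330], [255, 335], [288, 330], [320, 333], [328, 196], [323, 193], [328, 192], [328, 159], [242, 157], [238, 150], [235, 155], [230, 150]]
[[184.0, 154.0], [332.0, 154.0], [321.0, 321.0], [195.0, 321.0]]
t 19.2 turn 0.194 shift cm [45.56 -3.35 -6.55] F [-0.  -0.4 -1.5] open 0.0577 q [-0.87  0.37  0.05  1.24  0.    0.73]
```

arm_command --pt "0 0 -1 0.1" --pt "0 0 -1 0.094" --pt "4.2 -0.3 0 0" --pt "4.2 -0.3 0 0" --pt "4.2 -0.3 0 0" --pt "4.2 -0.3 0 0" --pt "4.2 -0.3 0 0" --pt "4.2 -0.3 0 0" --pt "4.2 -0.3 0 0" --pt "4.2 -0.3 0 0" --pt "4.2 -0.3 0 0" --pt "4 -0.3 0 0"

```text
t: 20.4
tool_pos: [0.4951, 0.0286, 0.1871]
ee_rot: [[0.215, 0.977, -0.002], [0.977, -0.215, 0.0], [-0.0, -0.002, -1.0]]
force: [1.3, -0.4, -0.2]
opening: 0.0575
```

arm_command --pt "3 -0.3 0 0" --pt "0.6 -0.2 0 0" --pt "0 0 0 0"

```text
t: 20.7
tool_pos: [0.4981, 0.0637, 0.1873]
ee_rot: [[0.213, 0.977, -0.002], [0.977, -0.213, 0.0], [-0.0, -0.002, -1.0]]
force: [1.3, 0.2, -0.3]
opening: 0.057
```

Run:
```python
from h import *
h=np.array([np.cos(v[2]),np.sin(v[2]),0])
X=B2W((0,0,0))-h*.0035;X[2]=.116
print(v);go(X,v[2]+np.pi/2)
p=bot.camera('wrist');save('w8',p['frame'])
im=p['frame'].copy()
for L in [(.068,.12,0),(.068,-.19,0),(-.068,-.19,0),(-.068,.12,0),(.0325,.0325,0),(.0325,-.0325,0),(-.0325,.0325,0),(-.0325,-.0325,0),(0,.085,.052),(0,.085,.06)]:
    q=proj(p,B2W(L));print(L,q.round(0).tolist());cv2.circle(im,tuple(int(a) for a in q),2,(255,0,255),-1)
save('h1',cv2.resize(im,(800,600)))
```

```text
[ 0.50105495  0.0637349  -0.21718383]
t 20.7 turn 0.002 shift cm [ 0.07 -0.06  7.13] F [ 1.3  0.2 -0.3] open 0.057 q [-0.04  0.23 -0.11  1.23 -0.    1.75]
(0.068, 0.12, 0) [343.0, 39.0]
(0.068, -0.19, 0) [320.0, 359.0]
(-0.068, -0.19, 0) [213.0, 321.0]
(-0.068, 0.12, 0) [200.0, 51.0]
(0.0325, 0.0325, 0) [296.0, 147.0]
(0.0325, -0.0325, 0) [294.0, 214.0]
(-0.0325, 0.0325, 0) [234.0, 143.0]
(-0.0325, -0.0325, 0) [235.0, 205.0]
(0, 0.085, 0.052) [235.0, 84.0]
(0, 0.085, 0.06) [230.0, 83.0]
```

View pics/h1.png

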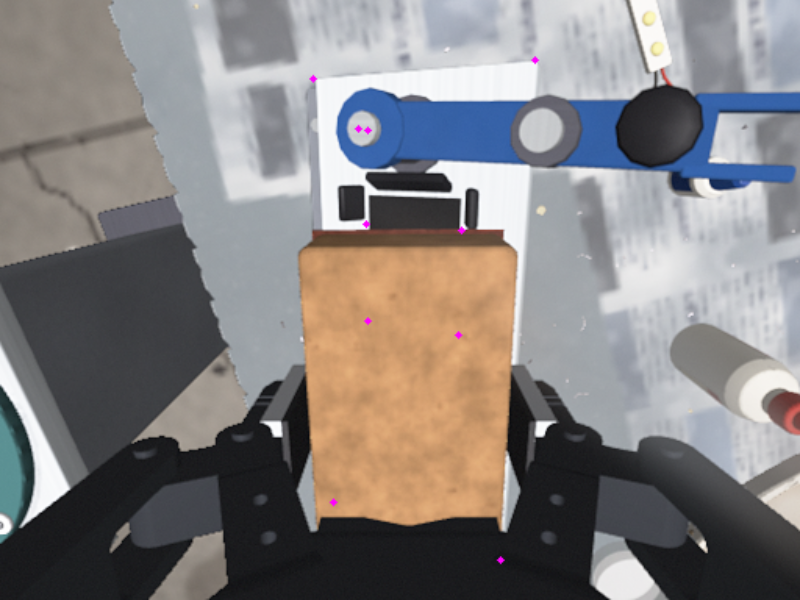

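Run:
```python
from h import *
p=bot.camera('wrist');s=bot.read_state();R=s['ee_rot'];t=s['tool_pos']
print('bay end pred',[ (proj(p,B2W((x,.0525,0)))*1.5625).round(1).tolist() for x in (-.0325,.0325)],'obs row~195, 370..461')
for z in (.0315,.028,.035): # sole bottom above TCP
    for u,w in [(313,231),(503,231)]:
        X=onz(p,u/1.5625,w/1.5625,t[2]+z); print(z,(R.T@(X-t)*1000).round(1))
# refit bed with near features from this view
ob=np.array([(317,77),(538,65),(363,128)])/1.5625
L=np.array([(-.068,.12,0),(.068,.12,0),(0,.085,.06)])
for l,o in zip(L,ob): 
    X=onz(p,*o,B2W(l)[2]); print('err bed mm (h,y)',((bedR(v[2]).T@(X-B2W(l)))*1000).round(1))
```

```text
bay end pred [[364.3, 190.9], [462.7, 193.5]] obs row~195, 370..461
0.0315 [ 50.1 -29.1 -31.5]
0.0315 [ 50.3  30.2 -31.6]
0.028 [ 49.7 -29.8 -28. ]
0.028 [ 49.8  30.9 -28.1]
0.035 [ 50.6 -28.4 -35. ]
0.035 [ 50.7  29.5 -35.1]
err bed mm (h,y) [ 2.8  0.6 -1.3]
err bed mm (h,y) [ 2.  -3.  -0.9]
err bed mm (h,y) [ 2.  -0.1 -0.9]
```

arm_command --pt "0 0 2 0" --pt "0 0 3 0" --pt "0 0 3 0" --pt "0 0 2 0" --pt "0 0 1 0" --pt "0 0 0.5 0" --pt "0 0 0 0"

```text
t: 21.5
tool_pos: [0.4989, 0.0624, 0.0734]
ee_rot: [[0.216, 0.976, -0.0], [0.976, -0.216, -0.0], [-0.0, -0.0, -1.0]]
force: [-0.3, 0.4, -0.8]
opening: 0.0575
```

arm_command --pt "0 0 0.4 0" --pt "0 0 0.3 0" --pt "0 0 0.3 0" --pt "0 0 0 0"

```text
t: 21.9
tool_pos: [0.4987, 0.0629, 0.0631]
ee_rot: [[0.215, 0.977, -0.0], [0.977, -0.215, 0.0], [-0.0, -0.0, -1.0]]
force: [0.0, 0.3, -1.3]
opening: 0.0578
```

Run:
```python
from h import *
h=np.array([np.cos(v[2]),np.sin(v[2]),0])
X=B2W((0,-.0008,0))-h*.0028;X[2]=.0562
go(X,v[2]+np.pi/2)
```

```text
t 21.9 turn 0.0 shift cm [ 0.05 -0.07  0.69] F [ 0.   0.3 -1.3] open 0.0578 q [-0.04  0.3  -0.36  0.9   0.    1.75]
```

arm_command --pt "0 -0.06 0.2 0" --pt "0 0 0.2 0" --pt "0 0 0.1 0" --pt "0 0 0 0" --pt "0 0 0 0"

```text
t: 22.4
tool_pos: [0.4983, 0.0631, 0.0583]
ee_rot: [[0.215, 0.977, -0.0], [0.977, -0.215, 0.0], [0.0, -0.0, -1.0]]
force: [-0.1, -0.4, 0.2]
opening: 0.0575
```

arm_command --pt "0 0 0.1 0" --pt "0 0 0 0" --pt "0 0 0.1 0" --pt "0 0 0 0"

```text
t: 22.8
tool_pos: [0.4983, 0.063, 0.0562]
ee_rot: [[0.215, 0.977, 0.0], [0.977, -0.215, 0.0], [0.0, 0.0, -1.0]]
force: [-0.4, 0.1, 0.3]
opening: 0.0575
```

arm_command --pt "0 0 0.1 0" --pt "0 0 0 0" --pt "0 0 0.1 0" --pt "0 0 0 0"

```text
t: 23.2
tool_pos: [0.4984, 0.0632, 0.0553]
ee_rot: [[0.215, 0.977, 0.001], [0.977, -0.215, 0.0], [0.0, 0.001, -1.0]]
force: [-7.2, 1.4, 20.2]
opening: 0.0574
```

arm_command --pt "0 0 0.1 0" --pt "0 0 0 0" --pt "0 0 0 0"

```text
t: 23.5
tool_pos: [0.4982, 0.0633, 0.0545]
ee_rot: [[0.215, 0.977, 0.001], [0.977, -0.215, 0.0], [0.0, 0.001, -1.0]]
force: [-10.6, 1.6, 24.6]
opening: 0.0574
```

arm_command --pt "0 0 -0.1 0" --pt "0 0 0 0" --pt "0 0 0 0" --grip 0.69 --squeeze 20

```text
t: 23.8
tool_pos: [0.498, 0.0631, 0.0541]
ee_rot: [[0.215, 0.977, -0.0], [0.977, -0.215, 0.0], [0.0, -0.0, -1.0]]
force: [-0.9, 0.2, 0.4]
opening: 0.059
```

arm_command --pt "0 0 -0.1 0" --pt "0 0 0 0" --pt "0 0 0 0" --grip 0.71

```text
t: 24.1
tool_pos: [0.4982, 0.063, 0.0552]
ee_rot: [[0.215, 0.977, -0.0], [0.977, -0.215, -0.0], [-0.0, -0.0, -1.0]]
force: [-0.2, 0.7, 0.4]
opening: 0.0608
```

arm_command --pt "0 -0.1 -0.1 0" --pt "0 0 0 0" --pt "0 0 0 0" --grip 0.73

```text
t: 24.4
tool_pos: [0.4972, 0.0632, 0.0563]
ee_rot: [[0.215, 0.977, -0.0], [0.977, -0.215, 0.0], [-0.0, -0.0, -1.0]]
force: [-1.7, 0.3, -0.3]
opening: 0.0619
```

arm_command --pt "0 -0.1 0 0" --pt "0 0 0 0" --pt "0 0 0 0" --grip 0.75

```text
t: 24.7
tool_pos: [0.4964, 0.0634, 0.0563]
ee_rot: [[0.215, 0.977, 0.0], [0.977, -0.215, -0.0], [0.0, 0.0, -1.0]]
force: [-0.9, 0.5, -0.3]
opening: 0.0639
```

arm_command --pt "0 -0.1 0 0" --pt "0 0 0 0" --pt "0 0 0 0" --grip 0.77

```text
t: 25.0
tool_pos: [0.4953, 0.0637, 0.0563]
ee_rot: [[0.215, 0.977, 0.0], [0.977, -0.215, -0.0], [-0.0, 0.0, -1.0]]
force: [-0.5, 0.3, 0.3]
opening: 0.0655
```

arm_command --pt "0 0 0 0" --pt "0 0 0 0" --pt "0 0 0 0" --grip 0.79

```text
t: 25.3
tool_pos: [0.4954, 0.0637, 0.0563]
ee_rot: [[0.215, 0.977, 0.0], [0.977, -0.215, 0.0], [0.0, 0.0, -1.0]]
force: [-0.0, -0.4, -0.2]
opening: 0.0679
```

Run:
```python
from h import *
p=bot.camera('wrist');save('w9',p['frame']);s=bot.read_state();print(s['t'],s['tool_pos'],s['force'],s['opening'])
hsv=cv2.cvtColor(p['frame'],cv2.COLOR_RGB2HSV)
m=((hsv[...,0]>7)&(hsv[...,0]<20)&(hsv[...,1]>110)&(hsv[...,2]>60)).astype(np.uint8)
m[250:]=0
c=max(cv2.findContours(m,0,2)[0],key=cv2.contourArea);print(cv2.approxPolyDP(c,3,True)[:,0].tolist())
D=B2W((.0015,-.0008,0))-B2W((0,0,0))
print('in nest',[proj(p,B2W((x,.05,z))+D).round(0).tolist() for x in (-.03,.03) for z in (0,.028)])
```

```text
25.35 [0.49534474 0.06367383 0.05627943] [-0.57621564 -0.05584779  0.4044911 ] 0.06754948051989648
[[198, 150], [203, 249], [318, 249], [318, 226], [308, 208], [307, 180], [311, 162], [316, 162], [312, 166], [316, 164], [316, 169], [321, 164], [317, 163], [321, 161], [317, 159], [320, 153], [309, 158], [235, 150], [238, 145]]
in nest [[224.0, 141.0], [193.0, 146.0], [329.0, 146.0], [314.0, 154.0]]
```

arm_command --pt "0 0 -0.2 0" --pt "0 0 -0.2 0" --pt "0 0 0 0" --grip 0.88

```text
t: 25.65
tool_pos: [0.4955, 0.0637, 0.0606]
ee_rot: [[0.215, 0.977, 0.001], [0.977, -0.215, -0.0], [0.0, 0.001, -1.0]]
force: [-0.2, -1.0, 0.2]
opening: 0.0754
```

arm_command --pt "0 0 -1 0" --pt "0 0 -2 0" --pt "0 0 -3 0" --pt "0 0 -4 0" --pt "0 0 -4 0" --pt "-1 0 -1 0" --pt "-4 0 0 0" --pt "-1 0 0 0" --pt "0 0 0 0"

```text
t: 26.55
tool_pos: [0.482, 0.004, 0.2104]
ee_rot: [[0.217, 0.976, -0.0], [0.976, -0.217, -0.0], [-0.0, -0.0, -1.0]]
force: [0.0, -0.0, -0.8]
opening: 0.075
```

Run:
```python
from h import *
p=bot.camera('wrist');save('w10',p['frame']);s=bot.read_state();print(s['t'],s['tool_pos'],s['force'],s['opening'])
im=p['frame'].copy()
D=B2W((.0015,-.0008,0))-B2W((0,0,0))
P=[(x,y,.028) for x,y in ((-.03,-.05),(-.03,.05),(.03,.05),(.03,-.05))]
pts=np.array([proj(p,B2W(q)+D) for q in P]);cv2.polylines(im,[pts.astype(int)],True,(255,0,255));print(pts.round().tolist())
hsv=cv2.cvtColor(p['frame'],cv2.COLOR_RGB2HSV)
m=((hsv[...,0]>7)&(hsv[...,0]<20)&(hsv[...,1]>110)&(hsv[...,2]>60)).astype(np.uint8)
c=max(cv2.findContours(m,0,2)[0],key=cv2.contourArea);print(cv2.approxPolyDP(c,4,True)[:,0].tolist())
save('i1',cv2.resize(im,(800,600)))
go(B2W((.125,.085,.080))-[0,0,.0413],v[2]+np.pi)
```

```text
26.6 [0.48220558 0.00476285 0.21029132] [ 0.78441707 -0.65937424 -0.26838111] 0.07519088336618357
[[229.0, 166.0], [225.0, 58.0], [287.0, 54.0], [284.0, 171.0]]
[[291, 59], [227, 61], [230, 163], [276, 166], [268, 155], [290, 146]]
t 26.6 turn -1.572 shift cm [-8.52 14.66  5.13] F [ 0.8 -0.7 -0.3] open 0.0752 q [-0.16  0.18 -0.11  1.28  0.    1.63]
```

View pics/i1.png

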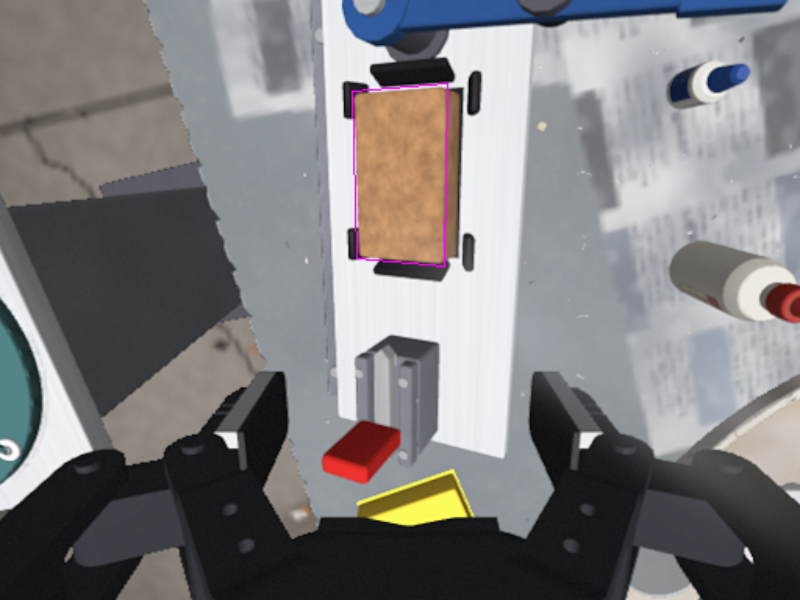

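arm_command --pt "0 0 -1 -0.143" --pt "0 0 -1 -0.143" --pt "0 0 0 -0.143" --pt "0 0 0 -0.143" --pt "0 0 0 -0.143" --pt "0 0 0 -0.143" --pt "0 0 0 -0.143" --pt "0 0 0 -0.143" --pt "0 0 0 -0.143" --pt "0 0 0 -0.143" --pt "0 0 0 -0.142" --grip 0.45

```text
t: 27.7
tool_pos: [0.4824, 0.0061, 0.23]
ee_rot: [[-0.978, 0.208, -0.001], [0.208, 0.978, 0.0], [0.001, 0.0, -1.0]]
force: [-0.2, 0.6, -0.1]
opening: 0.0387
```

Run:
```python
from h import *
go([.5965,.125,.159],v[2]+np.pi)
```

```text
t 27.7 turn 0.008 shift cm [-8.58 14.07  7.1 ] F [-0.2  0.6 -0.1] open 0.0387 q [-0.16  0.18 -0.06  1.33  0.    0.05]
```

arm_command --pt "-2.1 3.5 0 0.008" --pt "-2.2 3.5 0 0" --pt "-2.1 3.5 0 0" --pt "-2.2 3.6 0 0" --pt "0 0 0 0" --pt "0 0 2 0" --pt "0 0 2 0" --pt "0 0 2 0" --pt "0 0 1.1 0" --pt "0 0 0 0"

```text
t: 28.7
tool_pos: [0.5963, 0.124, 0.1581]
ee_rot: [[-0.975, 0.222, -0.003], [0.222, 0.975, -0.0], [0.002, -0.001, -1.0]]
force: [-0.3, -0.5, 0.8]
opening: 0.0385
```

arm_command --pt "0 0 0 0" --pt "0 0 0 0" --pt "0 0 0 0" --pt "0 0 0 0" --pt "0 0 0 0" --grip 0 --squeeze 30

```text
t: 29.2
tool_pos: [0.5975, 0.1238, 0.1601]
ee_rot: [[-0.975, 0.222, 0.001], [0.222, 0.975, 0.0], [-0.001, 0.001, -1.0]]
force: [-3.4, 1.8, 6.2]
opening: 0.0228
```

Run:
```python
from h import *
go([.4597,.0326,.1054],v[2]+np.pi)
s=bot.read_state();k=W2B(s['tool_pos']+[0,0,.0413]);print(k,np.arctan2(k[0],.085-k[1]))
```

```text
t 29.2 turn -0.007 shift cm [ 11.49 -11.88   5.47] F [-3.4  1.8  6.2] open 0.0228 q [0.07 0.42 0.1  1.25 0.   0.29]
[0.12704202 0.07947024 0.0801922 ] 1.5272968027202733
```

arm_command --pt "0.03 -0.6 0.01 0" --pt "0.12 -1.08 0.06 0" --pt "0.21 -1.06 0.1 0" --pt "0.29 -1.04 0.14 0" --pt "0.38 -1.0 0.18 0" --pt "0.46 -0.97 0.21 0" --pt "0.53 -0.92 0.24 0" --pt "0.6 -0.87 0.28 0" --pt "0.67 -0.8 0.31 0" --pt "0.73 -0.74 0.35 0" --pt "0.78 -0.67 0.37 0" --pt "0.84 -0.58 0.38 0"

```text
t: 30.4
tool_pos: [0.519, 0.0353, 0.133]
ee_rot: [[-0.975, 0.222, 0.001], [0.222, 0.975, 0.001], [-0.0, 0.001, -1.0]]
force: [3.0, 3.7, 3.6]
opening: 0.0227
```

arm_command --pt "0.44 -0.25 0.21 0" --pt "0.44 -0.25 0.21 0" --pt "0.46 -0.2 0.21 0" --pt "0.45 -0.2 0.21 0" --pt "0.47 -0.16 0.21 0" --pt "0.47 -0.16 0.22 0" --pt "0.48 -0.12 0.22 0" --pt "0.48 -0.12 0.23 0" --pt "0.49 -0.07 0.23 0" --pt "0.49 -0.06 0.23 0" --pt "0.5 -0.02 0.23 0" --pt "0.5 -0.02 0.23 0"

```text
t: 31.6
tool_pos: [0.4613, 0.0323, 0.107]
ee_rot: [[-0.975, 0.222, 0.002], [0.222, 0.975, 0.0], [-0.002, 0.001, -1.0]]
force: [3.6, 4.4, 7.5]
opening: 0.0227
```

Run:
```python
from h import *
go([.4597,.0326,.1054],v[2]+np.pi)
s=bot.read_state();k=W2B(s['tool_pos']+[0,0,.0413]);print(k,np.arctan2(k[0],.085-k[1]))
```

```text
t 31.6 turn -0.007 shift cm [ 0.16 -0.    0.16] F [3.6 4.4 7.5] open 0.0227 q [-0.11  0.2  -0.38  0.99  0.    0.12]
[ 0.00189036 -0.03930905  0.07994774] 0.015205755818162163
```

arm_command --pt "0.1 0 0.05 0" --pt "0.1 0 0.05 0" --pt "0.1 0 0.05 0" --pt "0 0 0 0" --pt "0 0 0 0" --pt "0 0 0 0"

```text
t: 32.2
tool_pos: [0.4586, 0.0328, 0.1057]
ee_rot: [[-0.975, 0.222, 0.002], [0.222, 0.975, -0.0], [-0.002, 0.0, -1.0]]
force: [3.9, 2.4, 9.7]
opening: 0.0225
```

Run:
```python
from h import *
go([.4597,.0326,.1054],v[2]+np.pi)
```

```text
t 32.2 turn -0.006 shift cm [-0.11  0.    0.03] F [3.9 2.4 9.7] open 0.0225 q [-0.11  0.2  -0.38  0.99  0.    0.12]
```

arm_command --pt "0.1 0 0.05 0" --pt "0.1 0 0.05 0" --pt "0 0 0 0" --pt "0 0 0 0"

```text
t: 32.6
tool_pos: [0.4587, 0.0328, 0.1056]
ee_rot: [[-0.975, 0.222, 0.006], [0.222, 0.975, -0.001], [-0.006, 0.0, -1.0]]
force: [9.4, 0.6, 13.4]
opening: 0.0229
```

arm_command --pt "-0.2 0 -0.1 0" --pt "0 0 0 0" --pt "0 0 0 0" --pt "0 0 -2 0" --pt "0 0 -3 0" --pt "0 0 -4 0" --pt "0 0 0 0" --grip 0.42

```text
t: 33.3
tool_pos: [0.4591, 0.0326, 0.1988]
ee_rot: [[-0.975, 0.222, 0.005], [0.222, 0.975, -0.001], [-0.005, 0.0, -1.0]]
force: [0.7, -0.7, -0.3]
opening: 0.0359
```

Run:
```python
from h import *
go([.4355,-.0818,.1105],v[2]+np.pi)
p=bot.camera('wrist');save('w11',p['frame'])
T=bot.camera('top')
hsv=cv2.cvtColor(p['frame'],cv2.COLOR_RGB2HSV)
m=((hsv[...,0]<8)|(hsv[...,0]>172))&(hsv[...,1]>150)&(hsv[...,2]>90);ys,xs=np.nonzero(m[120:260,60:360]);print('red',xs.min()+60,xs.max()+60,ys.min()+120,ys.max()+120)
for a in (0,.05):
  k=(.125*np.sin(a)+.0012,.085-.125*np.cos(a),.1);print(a,'knob',proj(p,B2W(k)).round(1))
g=cv2.cvtColor(p['frame'],cv2.COLOR_RGB2HSV);bl=((g[...,0]>100)&(g[...,0]<125)&(g[...,1]>130)).astype(np.uint8)
ys,xs=np.nonzero(bl);
for c in range(int(xs.min()),int(xs.max()),20): 
    q=ys[xs==c]; print(c,q.min() if len(q) else None,q.max() if len(q) else None,end='; ')
print([ (proj(p,B2W((x+.0012,-.0775+.04,.052)))).round().tolist() for x in(-.013,.013)],[(proj(p,B2W((x+.0012,.04,.052)))).round().tolist() for x in(-.013,.013)])
```

```text
t 33.3 turn -0.007 shift cm [ -0.16 -11.68   8.83] F [ 0.7 -0.7 -0.3] open 0.0359 q [-0.11  0.15 -0.19  1.23 -0.    0.12]
red 97 133 174 215
0 knob [259.8 193.3]
0.05 knob [260.  201.8]
3 356 356; 23 None None; 43 None None; 63 None None; 83 None None; 103 None None; 123 None None; 143 None None; 163 None None; 183 None None; 203 None None; 223 184 216; 243 183 217; 263 211 214; 283 187 214; 303 None None; 323 187 213; 343 187 198; 363 187 209; 383 209 212; 403 180 188; [[263.0, 187.0], [263.0, 216.0]] [[350.0, 186.0], [351.0, 216.0]]
```

arm_command --pt "0 -3.8 0 -0.007" --pt "0 -3.9 0 0" --pt "-0.16 -3.9 0 0" --pt "0 0 0 0" --pt "0 0 2.5 0" --pt "0 0 2.5 0" --pt "0 0 2.5 0" --pt "0 0 1.3 0" --pt "0 0 0 0" --grip 0.5

```text
t: 34.3
tool_pos: [0.4321, -0.0797, 0.1048]
ee_rot: [[-0.977, 0.215, -0.004], [0.215, 0.977, 0.002], [0.005, 0.001, -1.0]]
force: [-0.4, -0.5, 0.5]
opening: 0.0428
```

arm_command --pt "0 0 0 0" --pt "0 0 0 0" --pt "0 0 0 0" --pt "0 0 0 0" --pt "0 0 0 0" --pt "0 0 0 0" --grip 0 --squeeze 30

```text
t: 34.9
tool_pos: [0.4343, -0.0808, 0.1076]
ee_rot: [[-0.977, 0.215, 0.001], [0.215, 0.977, -0.0], [-0.001, -0.0, -1.0]]
force: [-1.2, 0.7, 7.1]
opening: 0.0113
```

Run:
```python
from h import *
s=bot.read_state();print(s['t'],W2B(s['tool_pos']).round(4),s['opening'],s['force'])
```

```text
34.9 [-0.0171 -0.1555  0.044 ] 0.011321777670172423 [-1.17463186  0.6945687   7.09730866]
```

arm_command --pt "0 0.4 0 0" --pt "0 0.5 0 0" --pt "0 0.5 0 0" --pt "0 0.5 0 0" --pt "0 0.5 0 0" --pt "0 0.3 0 0" --pt "0 0 0 0" --pt "0 0 0 0"

```text
t: 35.7
tool_pos: [0.4402, -0.0543, 0.1076]
ee_rot: [[-0.977, 0.215, 0.001], [0.215, 0.977, 0.0], [-0.001, 0.0, -1.0]]
force: [-0.5, 0.7, 5.1]
opening: 0.0115
```

arm_command --pt "0 0.2 0 0" --pt "0 0.1 0 0" --pt "0 0.1 0 0" --pt "0 0.1 0 0" --pt "0 0 0 0" --pt "0 0 0 0"

```text
t: 36.3
tool_pos: [0.4411, -0.0503, 0.1077]
ee_rot: [[-0.976, 0.216, 0.001], [0.216, 0.976, -0.002], [-0.001, -0.002, -1.0]]
force: [-2.2, -5.7, 6.7]
opening: 0.0114
```

Run:
```python
from h import *
s=bot.read_state();print(s['t'],W2B(s['tool_pos']).round(4),s['opening'],s['force'])
```

```text
36.3 [-0.017  -0.1243  0.044 ] 0.011442355086183761 [-2.24182449 -5.74676338  6.68664512]
```

arm_command --pt "0 0.1 0 0" --pt "0 0.1 0 0" --pt "0 0 0 0"

```text
t: 36.6
tool_pos: [0.4411, -0.0501, 0.1078]
ee_rot: [[-0.976, 0.217, -0.0], [0.217, 0.976, -0.006], [-0.001, -0.006, -1.0]]
force: [-7.3, -18.1, 9.3]
opening: 0.0113
```

arm_command --pt "0 -0.15 0 0" --pt "0 0 0 0"

```text
t: 36.8
tool_pos: [0.4411, -0.0503, 0.1077]
ee_rot: [[-0.976, 0.216, 0.001], [0.216, 0.976, -0.003], [-0.001, -0.003, -1.0]]
force: [-3.4, -8.5, 6.9]
opening: 0.0114
```

arm_command --pt "0 0 0 0" --pt "0 0 0 0" --pt "0 0 0 0" --pt "0 0 -2 0" --pt "0 0 -4 0" --pt "0 0 -4 0" --pt "0 0 -4 0" --pt "0 0 0 0" --pt "0 0 0 0" --grip 0.5

```text
t: 37.7
tool_pos: [0.4413, -0.049, 0.2474]
ee_rot: [[-0.977, 0.215, 0.001], [0.215, 0.977, -0.0], [-0.001, -0.0, -1.0]]
force: [-1.0, 0.1, -1.2]
opening: 0.0429
```

Run:
```python
from h import *
p=bot.camera('wrist');s=bot.read_state();print(s['t'],s['tool_pos'],s['force'].round(1))
save('z1',cv2.resize(p['frame'][100:290,180:512],(796,456)))
D=B2W((.0012,0,0))-B2W((0,0,0))
f=lambda P:((proj(p,B2W(P)+D)-[180,100])*2.4).round().tolist()
print('tab home',[f((-.015,y,.097)) for y in(-.119,-.131)],'knob',f((0,-.04,.1)),'pivot',f((0,.085,.06)))
```

```text
37.75 [ 0.44080273 -0.04885292  0.24658884] [ 0.5 -0.6 -0.5]
tab home [[204.0, 149.0], [172.0, 149.0]] knob [419.0, 187.0] pivot [686.0, 207.0]
```

Run:
```python
from h import *
p=bot.camera('wrist');D=B2W((.0012,0,0))-B2W((0,0,0));f=lambda P:proj(p,B2W(P)+D).round(1).tolist()
hsv=cv2.cvtColor(p['frame'],cv2.COLOR_RGB2HSV)
m=((hsv[...,0]<8)|(hsv[...,0]>172))&(hsv[...,1]>150)&(hsv[...,2]>90);m[:140]=0;m[230:]=0;m[:,:220]=0;m[:,330:]=0
ys,xs=np.nonzero(m);print('red x',np.percentile(xs,[2,98]),'y',ys.min(),ys.max(),'pred home',f((-.015,-.119,.097)),f((-.015,-.131,.097)))
bl=((hsv[...,0]>100)&(hsv[...,0]<125)&(hsv[...,1]>130))
for y in (-.01-.06,.03,.05):
    a,b=f((-.013,y,.052)),f((.013,y,.052));c=int(a[0]);q=np.nonzero(bl[:,c])[0];q=q[(q>130)&(q<260)];print('bar col',c,'obs',q.min() if len(q) else 0,q.max() if len(q) else 0,'pred',a[1],b[1])
ck=((hsv[...,0]>7)&(hsv[...,0]<20)&(hsv[...,1]>110)&(hsv[...,2]>60)).astype(np.uint8);ck[:,:300]=0;ck[260:]=0
ys,xs=np.nonzero(ck);print('cork',np.percentile(xs,[2,98]),np.percentile(ys,[2,98]),'pred',[f((x,y,.028)) for x in(-.03,.03) for y in(-.05,.05)])
bot.finish_job()
```

```text
red x [254. 265.] y 163 199 pred home [264.9, 163.1] [251.6, 163.1]
bar col 311 obs 174 201 pred 176.0 200.7
bar col 407 obs 176 188 pred 176.1 200.8
bar col 426 obs 176 199 pred 176.1 200.8
cork [327. 410.] [164. 174.] pred [[325.1, 165.8], [413.5, 165.9], [326.9, 218.9], [417.8, 219.0]]
the job is handed in; nothing more can be done
```

The block is clamped in the press and the job is handed in, at about 38 s of the 72 s allowed. I drew the bolt back and swung the arm fully open. I then laid the cork block in the nest by easing the jaws open, swung the arm back to its stop, and pushed the bolt home to its stop.

**Last checks:**
- **Block:** it matched the predicted nest outline within about 2 mm before the arm was closed. After closing, the part still visible was in the same place.
- **Arm:** the bar's edges matched the closed position within about 2 px, and the knob force rose at the stop without the arm moving further.
- **Bolt:** it met its stop with 18 N, and the red tab matched home within about 2 px.
- **Robot:** the gripper was clear of everything at hand-in.

**Did not go to plan or was not checked:**
- The real fingertips sit about 38 mm behind the reported TCP. My first close on the bolt tab therefore shut on top of it, with about 9 N of force. I corrected for this offset from then on.
- I had used all 12 picture views, so the final check was numeric only.
- The plunger's compression was not measured. I infer it from the closed arm over the seated block.
- I did not re-measure the bottles, the tape roll or the side cutters at the end. The arm's path kept clear of them.

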